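# Thread an objective into a field microscope

### The job

Take the taller of the two objectives out of the wooden rack, set it upright in the threaded port on top of the microscope and screw it in by feel, fully home with its shoulder down on the rim. The way to start the thread is to back it off anticlockwise under light pressure until it drops a step, then turn it clockwise to draw it in; never force it, leave the shorter objective in its place, and let go.

Things in the scene. Friction and masses are not known exactly. Their poses are not given: they have to be found in the camera images.
- objective_center (a point): Centre of the taller objective, half-way up its axis: loose, aluminium, 66 mm tall, 0.12 to 0.25 kg, z up. Straight barrel, 40 mm diameter, from its flat shoulder 17 mm below this point to 21 mm above it, then a 12 mm cone down to 26 mm. Starts upright in a rack hole, shoulder on the rack; lifts straight out. Grip 8 to 12 mm above this point, so that fingertips clear rim and rack.
- objective_lugs (a point): Centre of the shank's underside, 33 mm below the objective's centre. The steel shank is 16 mm long, 22 mm core, with three lugs at its lower end, 120 degrees apart, 4.6 mm wide, 3.5 mm high, 29 mm across; one lies on this point's +x axis.
- objective: The taller objective as a whole; origin at the centre of its underside. More than 80 N between it and the microscope (all contact points added up: about 27 N a lug, a grip of some 40 N twisted against a stop) harms the thread; a light touch stays below it.
- spare_center (a point): Centre of the shorter objective, which stays in the rack's other hole: same shank and diameter (40 mm), 40 mm tall overall, this centre 4 mm above its shoulder.
- rack: Fixed wooden block, 85 x 170 x 25 mm, two round holes 34 mm wide and 20 mm deep, 84 mm apart along its long side (y); origin under its centre. Which objective is in which hole varies.
- port_mouth (a point): Centre of the port's flat rim on the microscope, 107 mm above the table, z up. Aluminium collar, outer diameter 48 mm, 22 mm high, bore 31.4 mm with a bevelled mouth; right-hand three-start thread (clockwise seen from above goes in). Fully home, the shoulder lies on the rim, the objective's centre 17 mm above this point.
- port_thread (a point): Point on the port's axis 13 mm below the rim. Each third of a turn of the bore has, going clockwise: a stop wall 8 degrees wide (lugs standing on it: shoulder 12.5 mm above the rim), a gap of 42 degrees (lugs on its floor: shoulder 3 mm above the rim), a level ridge of 70 degrees (lugs on it: shoulder 10 mm above the rim). Where round the bore the gaps lie is not measured and varies.
- port_floor (a point): Point on the port's axis 22 mm below the rim. Lugs on the ridge jam on the next stop wall if turned clockwise; turned anticlockwise, by 75 degrees at most (110 from on top of a wall), they drop 7 mm into the gap, with about 20 degrees of play there before its stop wall. From the gap, clockwise, they run under the ridge and sink the last 3 mm within about 70 degrees, then go level to a hard stop.
- scope: Fixed microscope body, white, 200 (x) x 270 (y) x 85 mm, origin under its centre; the port lies 15 mm to its -x and 55 mm to its -y side. Eyepieces 150 mm to the port's +y side rise to 215 mm above the table; nothing else near the port is taller than its rim.
Things that resemble listed ones, but are neither listed nor needed, are in the scene too. Leave any pink or yellow look-alike of the objective alone.

How it is judged (in metres and radians):
On the way, in this order (a step that is already met when the one before it is completed fails the run):
1. the taller objective stands upright in the port's mouth, its lugs inside the collar (horizontal distance between objective_center and port_mouth below 0.004 m and z of objective_center in the frame of port_mouth below 0.031 m and angle between objective_center's own z axis and vertical below 0.1 rad).
2. it has dropped into the start of the thread (shoulder less than 4.5 mm above the rim) (horizontal distance between objective_center and port_mouth below 0.003 m and z of objective_center in the frame of port_mouth below 0.0215 m).
At the end, for the whole second after the job is handed in: The taller objective is screwed home in the port: on its axis within 3 mm, shoulder within 1.2 mm of the rim, upright within 0.05 rad, at rest and released; the shorter objective is within 15 mm of where it was (horizontal distance between objective_center and port_mouth below 0.003 m and z of objective_center in the frame of port_mouth below 0.0182 m and angle between objective_center's own z axis and vertical below 0.05 rad and linear speed of objective below 0.01 m/s and distance of spare_center from where it was at the start of the episode below 0.015 m); the robot touches nothing.
It fails at once if the objective is forced in the port: more than 80 N between it and the microscope (contact force between objective and scope above 80 N).
It fails at once if the shorter objective is moved more than 15 mm (distance of spare_center from where it was at the start of the episode above 0.015 m).
It also fails if it takes over 72 s, if anything falls off the work surface, if the arm or the gripper's body presses on something with over 40 N, if the wrist force passes 120 N, or if a joint passes its speed limit or range.

### The arm

A 6-joint arm with a two-finger parallel gripper is mounted at the origin on the work surface. World frame = base frame: x ahead of the robot, y to its left, z up, the work surface at z = 0. Lengths are in mm, angles in degrees, forces in N, time in s.
With the tool pointing down it reaches from about 350 to 850 mm from the base axis. Payload 8.1 kg.
Tool frame: the origin (TCP) lies midway between the tips of the shut fingers; the grasp point (between the pads) lies 19 mm behind it; x points along the fingers, y is the direction in which the jaws open and shut, and the axes are right-handed (so a half turn about x gives the same grasp; the last joint's range is limited). The gripper opens to 85 mm and grips with 20 to 120 N. Pads are 22 mm wide; open, the fingers measure 114 mm over their backs; the gripper's body (76 mm by 85 mm) begins 54 mm behind the grasp point. The pads swing forward as they close: fully open they stand 13 mm farther back than shut.
Start: joints at [-78.633, 7.471, 85.268, -0, 87.261, -4.893], TCP at [168.024, -575.998, 231.292] pointing down, gripper open.
Joint ranges: [-169.43, 169.43], [-51.17, 129.36], [1.28, 143.12], [-76.62, 256.62], [0, 156.53], [-152.29, 152.29]. Speed limits (degrees/s): [136.94, 136.94, 159.86, 180, 180, 180].

### API

Orientations are given as [roll, pitch, yaw] about the fixed x, y, z axes, in that order (R = Rz(yaw) Ry(pitch) Rx(roll)).
In Python, from bench import r gives the robot as it stands.
- The arm moves only by the tool move_arm, never from a script. Its argument "deltas" is a list of rows, each a list of 2 entries, a list of its own where there are three numbers: the shift along the tool's x, y, z in mm, then the turn about the tool's x in degrees. A call has 1 to 12 rows; each row is the pose to reach, as a shift and turn from the pose measured when the call began, along the tool's axes at that moment; what a row does not reach only later rows make up. A row lasts 1/8 s, in which the tool goes at most 62.5 mm and 10.7 degrees, less where a joint would pass 70% of its speed; a pose out of reach is approached as far as the arm can. A call with a gripper value outside its range is refused whole. "jaw" is the opening, from -1 (shut) to 1 (fully open), set as the call begins (left out, the last holds). The fingers move at their own pace and stop on an object; "squeeze" is the grip in N (left out, the last holds). Time passes only in rows, so rows that repeat a pose let the fingers close. It gives the time, the measured TCP pose, the force and the opening at its end, in the units of the state.
- r.sense(): the state, without advancing time (a new reading comes with each control period).
- r.snapshot(name): name is "side" or "top" or "wrist"; returns (picture, depth): 384x512x3 uint8, red, green, blue; 384x512 float32, mm along the optical axis (not along the pixel's ray), 0 where there is no reading.
- r.get_calibration(name): a dict with "fovy" (degrees; the focal length in pixels is half the picture's height over the tangent of half this angle, whatever the lens; pixels are square), "cx", "cy" (the principal point, pixels), "k1" (the pictures are not rectified: a ray, as slopes to the right and down, at radius r is drawn at 1 + k1 r^2 times it, then the intrinsics apply), "position" and "attitude" of the camera in the world; the wrist camera has in their place "tool_from_camera" (4x4, takes a point from camera to tool coordinates, whose origin is the TCP and whose axes are the tool frame's). Camera axes: x right, y down, z forward; pixel columns grow to the right and rows downward; lengths in mm; the calibration is good to about 2 mm. A picture is of the moment at which its call begins: read the wrist's pose just before it. get_calibration takes no time and is no camera call.
- r.hand_in(): hands the job in, once; it reports no verdict.
The state is a dict: "time": time; "joint_pos": joint angles; "qd": joint speeds; "joint_efforts": joint torques, N m; "tool_pos": TCP position; "tcp_rot": TCP orientation; "ft_force": force on the tool from outside, world axes, zero at the start; "wrist_torque": the same for the moment, N m; "finger_gap": finger opening in mm.
Only numpy, scipy, OpenCV 4.12 (cv2) and the standard library are available. Lean on these libraries where they do the work, as an engineer would, in place of code of your own. Each camera call takes 0.05 s, during which the arm holds its last target. There are 200 camera calls.

## Working session

There is one attempt and no reset: what is moved stays moved. The work goes in short steps, Python scripts to look and compute and a tool call to move; the robot and the scene stay as the last step left them, time stands still between calls to the robot, and variables do not carry over. Pictures are saved under pics/ and viewed, about 8 in all and at most 12, crops included, and the job is handed in when it is done.

Besides the shell and the picture viewer there is one more tool, called after ">>>" by a JSON object that holds its "op" and its "data". move_arm: Moves the arm, as the interface text tells. Its arguments: {"type":"object","properties":{"deltas":{"type":"array","items":{"type":"array"}},"jaw":{"type":"number"},"squeeze":{"type":"number"}},"required":["deltas"]}

```bash
ls; mkdir -p pics; python3 - <<'E'
from bench import r
import cv2, json, numpy as np
print(r.sense())
for n in ("side","top","wrist"):
    print(n, r.get_calibration(n))
a,da=r.snapshot("top"); b,db=r.snapshot("side")
np.savez("s0.npz",a=a,da=da,b=b,db=db)
cv2.imwrite("pics/top0.png",cv2.resize(a[...,::-1],(800,600),interpolation=cv2.INTER_CUBIC)); cv2.imwrite("pics/side0.png",b[...,::-1])
E
```

```text
pics
{'time': 0.0, 'joint_pos': array([-7.86314604e+01,  7.51590441e+00,  8.53315157e+01,  1.35982354e-04,
        8.72606966e+01, -4.89527980e+00]), 'qd': array([ 0.0224655 ,  0.03501071, -0.05979359, -0.01078791, -0.10998741,
       -0.18173495]), 'joint_efforts': array([ 3.75429427e-04, -5.69391310e+01, -5.00557745e+01,  6.65975861e-06,
        1.43874538e-02,  2.07130952e-06]), 'tool_pos': array([ 167.9250669 , -575.43618956,  230.21469263]), 'tcp_rot': array([-94.96725383,  89.8918832 , 101.2965589 ]), 'ft_force': array([ 0.64338794, -0.18779762, -0.06022203]), 'wrist_torque': array([0.02727385, 0.01357088, 0.02492664]), 'finger_gap': 85.23208633561023}
side {'fovy': 54.31653630258317, 'cx': 256.15386838373655, 'cy': 192.36165003980744, 'k1': -0.06702148923412032, 'position': array([390.70168703, 540.94877154, 615.06170224]), 'attitude': array([-133.59658239,   -0.9661245 , -169.37079536])}
top {'fovy': 51.777642075259145, 'cx': 251.38582496145202, 'cy': 187.66268932864426, 'k1': -0.027967669212541214, 'position': array([361.61347204, -36.1668294 , 767.93267051]), 'attitude': array([-168.16322601,   -0.3082181 ,  -86.32763595])}
wrist {'fovy': 67.36390699839362, 'cx': 256.8724834649679, 'cy': 194.3366604330757, 'k1': -0.018223697752556976, 'tool_from_camera': array([[ 1.68318140e-03, -3.19235462e-01,  9.47673935e-01,
        -1.42651279e+02],
       [ 9.99998583e-01,  5.00052761e-04, -1.60766735e-03,
         2.59677356e-01],
       [ 3.93374602e-05,  9.47675298e-01,  3.19235851e-01,
        -8.19108276e+01],
       [ 0.00000000e+00,  0.00000000e+00,  0.00000000e+00,
         1.00000000e+00]])}
```

View pics/top0.png

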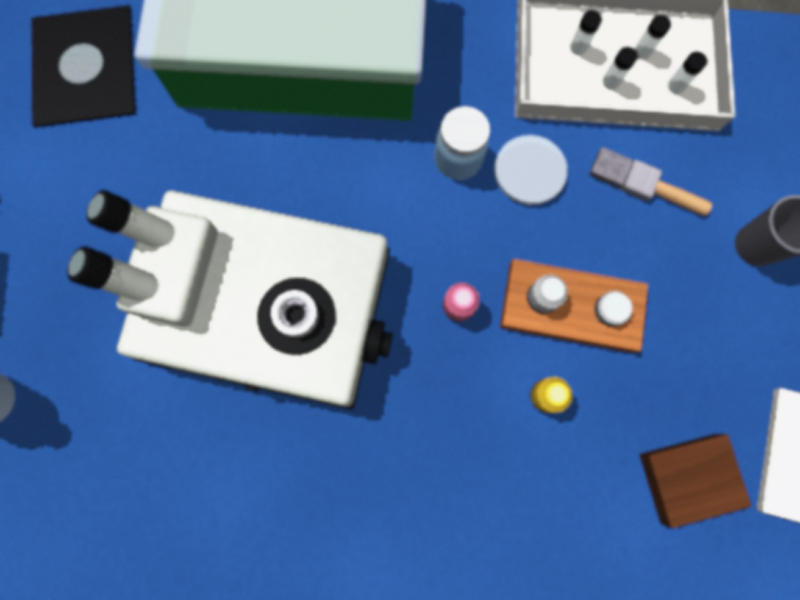

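View pics/side0.png

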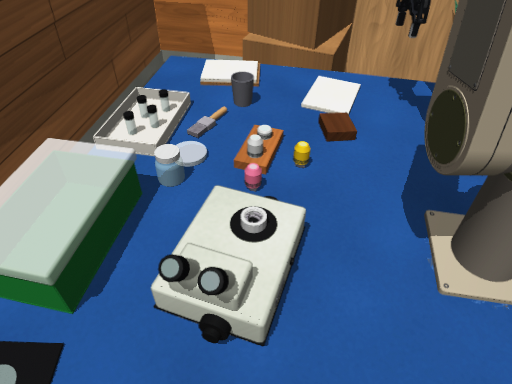

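The top view shows the port collar at about (295,313), the taller objective at (548,294), in the rack hole nearer the scope, and the spare at (615,308). Pink and yellow look-alikes stand near the rack. Next I measure them.

```bash
cat > h.py <<'E'
import numpy as np, cv2
from scipy.spatial.transform import Rotation as R
def K(c): 
    f=192/np.tan(np.radians(c["fovy"])/2); return np.array([[f,0,c["cx"]],[0,f,c["cy"]],[0,0,1]])
def slopes(c,uv):
    return cv2.undistortPoints(np.asarray(uv,float).reshape(-1,1,2),K(c),np.array([c["k1"],0,0,0.])).reshape(-1,2)
def pose(c,s=None):
    if "position" in c: return R.from_euler("xyz",c["attitude"],degrees=True).as_matrix(),np.asarray(c["position"])
    Rt=R.from_euler("xyz",s["tcp_rot"],degrees=True).as_matrix(); T=c["tool_from_camera"]
    return Rt@T[:3,:3],Rt@T[:3,3]+s["tool_pos"]
def onplane(c,uv,z,s=None):
    M,p=pose(c,s); d=np.c_[slopes(c,uv),np.ones(len(slopes(c,uv)))]@M.T
    return p+d*((z-p[2])/d[:,2])[:,None]
def project(c,P,s=None):
    M,p=pose(c,s); q=(np.atleast_2d(P)-p)@M
    return cv2.projectPoints(q,np.zeros(3),np.zeros(3),K(c),np.array([c["k1"],0,0,0.]))[0].reshape(-1,2)
def cloud(c,depth,s=None):
    v,u=np.mgrid[:384,:512]; uv=np.c_[u.ravel(),v.ravel()].astype(float)
    M,p=pose(c,s); return (p+(np.c_[slopes(c,uv),np.ones(len(uv))]*depth.reshape(-1,1))@M.T).reshape(384,512,3)
E
python3 - <<'E'
from bench import r
from h import *
d=np.load("s0.npz"); np.set_printoptions(precision=1,suppress=True)
for n,im,dp in (("top","a","da"),("side","b","db")):
    c=r.get_calibration(n); P=cloud(c,d[dp]); P[d[dp]==0]=np.nan
    print(n, "zero frac",(d[dp]==0).mean())
    z=P[...,2]
    if n=="top":
        g=[onplane(c,[[u*.64,v*.64]],h)[0] for u,v,h in ((295,313,107),(548,292,75),(615,306,49))]
        print(np.array(g)); seeds=g
    for q,lo,hi,rad in ((seeds[0],100,114,30),(seeds[1],68,80,25),(seeds[2],43,56,25)):
        m=(z>lo)&(z<hi)&(np.hypot(P[...,0]-q[0],P[...,1]-q[1])<rad)
        Q=P[m]; print(m.sum(),"median z",np.median(Q[:,2]),"mean",Q.mean(0),"min",Q.min(0),"max",Q.max(0))
a=d["a"]; print(a[200,185:195].tolist())
hsv=cv2.cvtColor(a,cv2.COLOR_RGB2HSV); print(hsv[200:201,165:215].tolist()); print(hsv[188,335:370].tolist())
E
```

```text
top zero frac 0.004023234049479167
[[ 471.3   73.6  107. ]
 [ 519.8 -208.5   75. ]
 [ 514.  -295.2   49. ]]
433 median z 105.8862687336466 mean [472.8  75.9 105.4] min [448.6  51.8 100. ] max [496.6 100.  109.3]
257 median z 73.6355326633169 mean [ 523.5 -213.3   73.1] min [ 508.4 -230.8   68. ] max [ 540.4 -196.1   77.7]
355 median z 47.908403944536076 mean [ 513.4 -294.8   47.7] min [ 493.9 -314.8   43. ] max [ 533.8 -275.5   52.5]
side zero frac 0.0040435791015625
336 median z 105.83238135296111 mean [473.8  78.  105.1] min [450.   52.5 100. ] max [497.6 101.2 108.9]
92 median z 74.08441655321144 mean [ 524.5 -208.7   73.3] min [ 509.  -224.2   68.2] max [ 541.3 -194.8   77.2]
107 median z 48.70845955422146 mean [ 514.5 -292.4   48.3] min [ 495.7 -312.6   43.2] max [ 534.  -276.7   52.2]
[[21, 23, 22], [28, 29, 29], [33, 34, 35], [37, 37, 39], [39, 39, 40], [39, 40, 41], [38, 38, 40], [39, 40, 41], [47, 48, 50], [81, 80, 85]]
[[[60, 3, 81], [105, 10, 49], [120, 6, 44], [100, 17, 45], [105, 11, 45], [120, 12, 44], [105, 11, 47], [120, 9, 83], [120, 6, 169], [120, 2, 233], [120, 2, 
[... 408 characters left out ...]
], [120, 6, 84], [120, 7, 37], [90, 13, 20], [105, 26, 20], [120, 10, 25], [120, 16, 32], [130, 21, 37], [120, 13, 38], [110, 20, 39], [120, 19, 40], [90, 5, 53], [45, 10, 106]]]
[[12, 161, 193], [12, 149, 170], [11, 105, 129], [8, 28, 102], [0, 0, 107], [105, 4, 123], [105, 3, 150], [105, 6, 180], [105, 5, 192], [105, 5, 192], [110, 4, 192], [113, 5, 198], [110, 4, 213], [100, 3, 230], [100, 3, 239], [96, 5, 243], [95, 6, 244], [94, 7, 244], [94, 8, 245], [94, 8, 245], [90, 7, 244], [94, 7, 244], [95, 6, 243], [98, 4, 241], [100, 3, 234], [120, 4, 213], [0, 3, 175], [10, 39, 156], [11, 105, 162], [12, 151, 176], [12, 163, 186], [13, 165, 189], [13, 163, 191], [13, 163, 192], [13, 164, 193]]
```

```bash
cat >> h.py <<'E'
def plan(s,target,yaw_y):
    """shift in tool axes + turn so TCP reaches target with tool y at world angle yaw_y (mod 180)"""
    M=R.from_euler("xyz",s["tcp_rot"],degrees=True).as_matrix()
    cur=np.degrees(np.arctan2(M[1,1],M[0,1])); t=-(yaw_y-cur); t=(t+90)%180-90
    return np.round(M.T@(np.asarray(target)-s["tool_pos"]),1),round(t,1),round(cur,1)
E
python3 - <<'E'
from bench import r
from h import *
np.set_printoptions(precision=3,suppress=True)
s=r.sense(); print(R.from_euler("xyz",s["tcp_rot"],degrees=True).as_matrix())
print(plan(s,[473,77,240],-6.5),plan(s,[523.5,-211,185],-6.5))
E
```

```text
[[-0.     0.28  -0.96 ]
 [ 0.002 -0.96  -0.28 ]
 [-1.    -0.002 -0.   ]]
(array([  -8.7, -541. , -475.6]), np.float64(-67.2), np.float64(-73.7)) (array([  45.8, -250.3, -443.4]), np.float64(-67.2), np.float64(-73.7))
```

>>> {"op": "move_arm", "data": {"deltas": [[[-9, -541, -476], -67], [[-9, -541, -476], -67], [[-9, -541, -476], -67], [[-9, -541, -476], -67], [[-9, -541, -476], -67], [[-9, -541, -476], -67], [[-9, -541, -476], -67], [[-9, -541, -476], -67], [[-9, -541, -476], -67], [[-9, -541, -476], -67], [[-9, -541, -476], -67], [[-9, -541, -476], -67]], "jaw": 1, "squeeze": 25}}

```text
time: 1.6
tool_pos: [473.7, 80.1, 239.9]
tcp_rot: [-148.7, 89.9, 114.7]
ft_force: [-0.4, 0.1, -0.4]
finger_gap: 85.7
```

```bash
python3 - <<'E'
from bench import r
from h import *
np.set_printoptions(precision=3,suppress=True)
s=r.sense(); a,d=r.snapshot("wrist"); np.savez("w1.npz",a=a,d=d)
import pickle; pickle.dump(s,open("w1.pkl","wb"))
c=r.get_calibration("wrist"); print(s["tool_pos"],s["joint_pos"])
print("expected px",project(c,[473,77,107],s))
cv2.imwrite("pics/w1.png",a[...,::-1])
E
```

```text
[473.706  80.053 239.878] [  3.383 -11.539 102.935   0.119  88.651   9.969]
expected px [[256.984 187.548]]
```

View pics/w1.png

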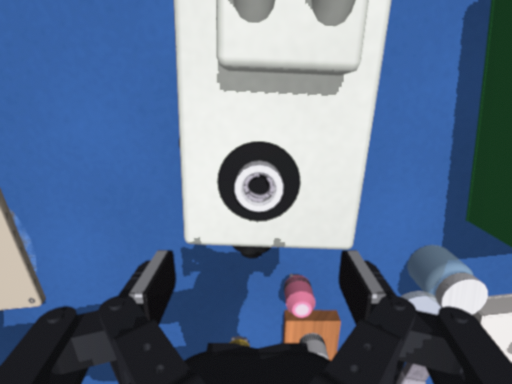

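The ring of the rim lies at about (259,185) in the black disc; the view is clear. I fit its circle on the z=107 plane.

```bash
cat >> h.py <<'E'
from scipy.optimize import least_squares
def circ(P,rad=None):
    f=(lambda q:np.hypot(P[:,0]-q[0],P[:,1]-q[1])-(rad or q[2]))
    o=least_squares(f,[*P[:,:2].mean(0),20],loss="soft_l1",f_scale=.5); return o.x,f(o.x)
def edges(c,im,ctr,z,rlo,rhi,s=None,sign=-1,n=72):
    """strongest radial gray edge (bright inside: sign=-1) between rlo and rhi mm about ctr at height z"""
    g=cv2.cvtColor(im,cv2.COLOR_RGB2GRAY).astype(np.float32); rr=np.arange(rlo,rhi,.1); out=[]
    for t in np.linspace(0,2*np.pi,n,endpoint=False):
        Q=np.c_[ctr[0]+rr*np.cos(t),ctr[1]+rr*np.sin(t),np.full(len(rr),z)]
        uv=project(c,Q,s).astype(np.float32)
        v=cv2.remap(g,uv[:,:1],uv[:,1:],cv2.INTER_CUBIC).ravel()
        dv=sign*np.gradient(cv2.GaussianBlur(v.reshape(-1,1),(1,9),0).ravel()); i=dv.argmax(); out.append([*Q[i,:2],np.degrees(t),rr[i],dv[i]])
    return np.array(out)
E
python3 - <<'E'
from bench import r
from h import *
import pickle
np.set_printoptions(precision=2,suppress=True)
s=pickle.load(open("w1.pkl","rb")); a=np.load("w1.npz")["a"]; c=r.get_calibration("wrist")
ctr=onplane(c,[[259,186]],107,s)[0]; print(ctr)
for _ in range(2):
    e=edges(c,a,ctr,107,20,29,s); x,res=circ(e); x2,res2=circ(e,24.); ctr=x2
print("outer",x,x2,"rms",np.sqrt(np.median(res**2))); print(e[::6,2:])
i=edges(c,a,ctr,107,12,20,s,sign=1); print("inner",circ(i)[0],circ(i,15.7)[0]); print(i[::6,2:])
for n,k in (("top","a"),("side","b")):
    cc=r.get_calibration(n); im=np.load("s0.npz")[k]; q=ctr
    for _ in range(3):
        e=edges(cc,im,q,107,19,30); q=circ(e)[0]
    print(n,q, np.abs(circ(e)[1]).mean())
E
```

```text
[475.19  78.38 107.  ]
outer [474.48  75.91  24.6 ] [474.39  75.85  20.  ] rms 0.22942569341180663
[[  0.    24.6    8.06]
 [ 30.    25.     6.88]
 [ 60.    28.1    4.7 ]
 [ 90.    24.     4.83]
 [120.    24.7    5.6 ]
 [150.    24.4    8.85]
 [180.    24.8    9.09]
 [210.    24.7    9.24]
 [240.    24.3    8.16]
 [270.    24.7    8.85]
 [300.    24.9    8.57]
 [330.    24.8    7.58]]
inner [474.14  74.89  14.18] [474.76  76.1   20.  ]
[[  0.    17.6    3.07]
 [ 30.    12.9    5.39]
 [ 60.    16.3    5.04]
 [ 90.    13.     4.98]
 [120.    12.4    6.92]
 [150.    12.4    4.78]
 [180.    15.6    2.45]
 [210.    14.5    1.74]
 [240.    15.4    1.9 ]
 [270.    14.6    1.72]
 [300.    14.1    3.19]
 [330.    17.1    2.01]]
top [472.51  75.93  25.  ] 0.35309806688397427
side [474.41  76.85  24.04] 0.4966344970857113
```

```bash
python3 - <<'E'
from bench import r
from h import *
print(plan(r.sense(),[522.8,-206,208],-6.6))
E
```

```text
(array([ 30.6,  81. , 281. ]), np.float64(0.0), np.float64(-6.6))
```

>>> {"op": "move_arm", "data": {"deltas": [[[31, 81, 281], 0], [[31, 81, 281], 0], [[31, 81, 281], 0], [[31, 81, 281], 0], [[31, 81, 281], 0], [[31, 81, 281], 0], [[31, 81, 281], 0], [[31, 81, 281], 0], [[31, 81, 281], 0], [[31, 81, 281], 0]]}}

```text
time: 2.9
tool_pos: [523.0, -205.4, 207.9]
tcp_rot: [-173.4, 89.8, 90.1]
ft_force: [0.6, -0.2, -0.1]
finger_gap: 85.1
```

```bash
python3 - <<'E'
from bench import r
from h import *
np.set_printoptions(precision=3,suppress=True)
s=r.sense(); a,d=r.snapshot("wrist"); np.savez("w2.npz",a=a,d=d)
import pickle; pickle.dump(s,open("w2.pkl","wb"))
c=r.get_calibration("wrist"); print(s["tool_pos"],s["joint_pos"])
print("expected px",project(c,[[523,-210,75],[514,-293.5,49]],s))
cv2.imwrite("pics/w2.png",a[...,::-1])
E
```

```text
[ 523.003 -205.404  207.91 ] [-26.795   2.341  93.141   0.192  84.615 -20.308]
expected px [[257.754 189.156]
 [258.064 250.493]]
```

View pics/w2.png

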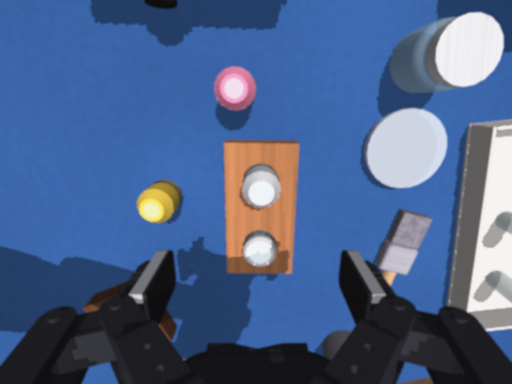

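The taller objective's top disc is at (261,187) and the spare's at (260,248), in line with the estimate. Now a circle fit.

```bash
python3 - <<'E'
from bench import r
from h import *
import pickle
np.set_printoptions(precision=2,suppress=True)
s=pickle.load(open("w2.pkl","rb")); a=np.load("w2.npz")["a"]; c=r.get_calibration("wrist")
ctr=onplane(c,[[261,187]],75,s)[0]; print(ctr)
for _ in range(3):
    e=edges(c,a,ctr,75,10,17,s); x,res=circ(e); ctr=x
print("top disc",x,np.abs(res).mean()); print(e[::6,2:])
h=cv2.cvtColor(a,cv2.COLOR_RGB2HSV); m=((h[...,1]<70)&(h[...,2]>60)).astype(np.uint8)
n,l,st,ce=cv2.connectedComponentsWithStats(m)
k=l[187,261]; print(st[k],ce[k]); k2=l[248,260]; print(st[k2],ce[k2])
q=ctr
mm=((l==k)*255).astype(np.uint8); im=cv2.merge([mm]*3)
for _ in range(3):
    e=edges(c,im,q,63,15,26,s); q=circ(e)[0]
print("barrel@63",q); print(e[::6,2:])
for sd in (np.arange(180,361,1),): 
    f=e[(e[:,2]>=180)]; print("-y half",circ(f)[0],circ(f,20.)[0])
s1=pickle.load(open("w1.pkl","rb"))
print("plan port rel", np.array([474.4,75.9])-s1["tool_pos"][:2],"obj rel",ctr[:2]-s["tool_pos"][:2])
print(plan(r.sense(),[ctr[0],ctr[1],95],-6.6),plan(r.sense(),[ctr[0],ctr[1],31],-6.6))
E
```

```text
[ 526.48 -208.12   75.  ]
top disc [ 527.01 -207.7    16.07] 1.485139490896817
[[  0.    10.7    1.92]
 [ 30.    16.6    2.32]
 [ 60.    16.4    3.26]
 [ 90.    16.2    3.12]
 [120.    16.4    2.47]
 [150.    10.3    1.74]
 [180.    12.4    2.76]
 [210.    16.5    4.03]
 [240.    16.6    0.22]
 [270.    13.7    0.11]
 [300.    16.5    1.55]
 [330.    13.9    2.85]]
[ 242  164   39   44 1335] [260.71 185.91]
[243 230  34  37 990] [259.61 248.59]
barrel@63 [ 525.84 -211.57   21.91]
[[  0.    19.8   25.89]
 [ 30.    20.8   28.11]
 [ 60.    23.7   31.68]
 [ 90.    24.9   27.13]
 [120.    22.5   30.16]
 [150.    19.2   28.11]
 [180.    20.1   25.89]
 [210.    21.7   27.9 ]
 [240.    22.6   26.79]
 [270.    23.2   26.2 ]
 [300.    22.    27.18]
 [330.    21.8   27.07]]
-y half [ 525.68 -214.13   20.34] [ 525.62 -214.55   20.  ]
plan port rel [ 0.69 -4.15] obj rel [ 4.01 -2.3 ]
(array([112.8,   4.3,   2.1]), np.float64(0.1), np.float64(-6.5)) (array([176.8,   4.3,   2.3]), np.float64(0.1), np.float64(-6.5))
```

```bash
python3 - <<'E'
from bench import r
from h import *
import pickle
np.set_printoptions(precision=2,suppress=True)
s=pickle.load(open("w2.pkl","rb")); a=np.load("w2.npz")["a"]; c=r.get_calibration("wrist")
g=cv2.cvtColor(a,cv2.COLOR_RGB2GRAY)
print(g[160:212:1,261].tolist()); print(g[188,236:286].tolist())
for th in (200,215,230):
    m=(g>th).astype(np.uint8); n,l,st,ce=cv2.connectedComponentsWithStats(m); k=l[187,261]
    ct=cv2.findContours((l==k).astype(np.uint8),cv2.RETR_EXTERNAL,cv2.CHAIN_APPROX_NONE)[0][0].reshape(-1,2)
    P=onplane(c,ct,75,s); print(th,st[k],ce[k],circ(P)[0],onplane(c,[ce[k]],75,s))
t=np.radians(np.arange(0,360,4)); im=cv2.resize(a[150:280,200:320,::-1],None,fx=5,fy=5,interpolation=cv2.INTER_CUBIC)
for z,rad,col in ((75,13,(0,0,255)),(63,20,(0,255,0)),(25,20,(255,0,0))):
    uv=project(c,np.c_[525.5+rad*np.cos(t),-210+rad*np.sin(t),0*t+z],s)
    for u,v in uv: cv2.circle(im,(int((u-200+.5)*5),int((v-150+.5)*5)),1,col,-1)
cv2.imwrite("pics/crop2.png",im[:600])
E
```

```text
[147, 147, 142, 130, 110, 113, 132, 141, 142, 145, 162, 191, 213, 218, 218, 218, 216, 215, 215, 216, 223, 235, 241, 243, 242, 241, 243, 244, 244, 244, 244, 243, 243, 243, 243, 243, 243, 243, 243, 243, 243, 243, 243, 241, 233, 201, 159, 139, 127, 135, 144, 147]
[156, 155, 155, 147, 129, 126, 151, 167, 170, 172, 173, 175, 183, 208, 231, 241, 243, 243, 242, 242, 243, 243, 243, 243, 244, 244, 244, 243, 243, 243, 243, 244, 244, 244, 243, 241, 234, 221, 198, 185, 183, 183, 185, 186, 175, 158, 150, 151, 151, 151]
200 [248 172  27  34 714] [261.72 188.42] [ 526.97 -209.68   15.74] [[ 527.04 -209.68   75.  ]]
215 [249 173  25  32 559] [261.37 190.71] [ 526.29 -212.82   13.21] [[ 526.43 -212.04   75.  ]]
230 [249 181  25  24 462] [261.04 192.42] [ 525.88 -213.96   12.08] [[ 525.9 -213.8   75. ]]
```

View pics/crop2.png

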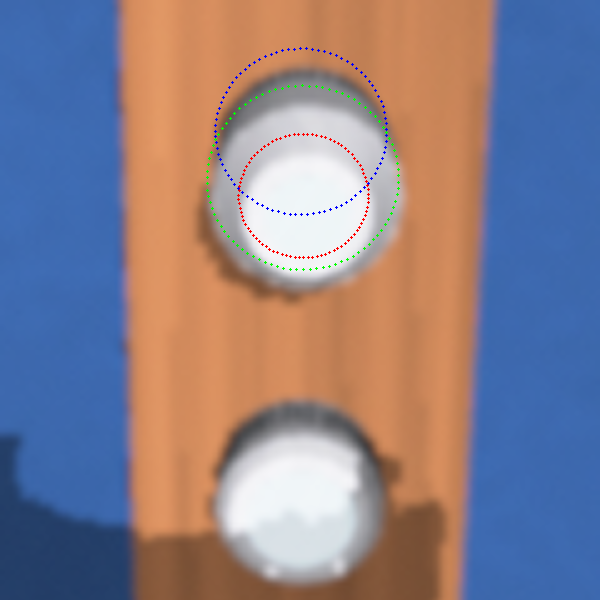

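The true top disc is the brightest area at (261,192.5), so the objective's axis is at about (525.8, −214.0). The barrel's far edge agrees. I refit the port on its clean half the same way and plan the grasp.

```bash
python3 - <<'E'
from bench import r
from h import *
import pickle
np.set_printoptions(precision=2,suppress=True)
s=pickle.load(open("w1.pkl","rb")); a=np.load("w1.npz")["a"]; c=r.get_calibration("wrist")
q=[474.4,75.9]
for _ in range(3):
    e=edges(c,a,q,107,21,28,s); f=e[(e[:,2]>=140)]; q=circ(f)[0]
print(q,circ(f,24.)[0][:2],np.abs(circ(f)[1]).mean())
print(plan(r.sense(),[525.8,-214,100],-6.6),plan(r.sense(),[525.8,-214,31],-6.6))
E
```

```text
[474.43  75.99  24.64] [474.13  75.29] 0.24429447420499165
(array([107.8,   3.8,   8.5]), np.float64(0.1), np.float64(-6.5)) (array([176.8,   3.9,   8.7]), np.float64(0.1), np.float64(-6.5))
```

>>> {"op": "move_arm", "data": {"deltas": [[[50, 3.9, 8.6], 0], [[100, 3.9, 8.6], 0], [[130, 3.9, 8.6], 0], [[150, 3.9, 8.7], 0], [[165, 3.9, 8.7], 0], [[174, 3.9, 8.7], 0], [[177, 3.9, 8.7], 0], [[177, 3.9, 8.7], 0], [[177, 3.9, 8.7], 0]]}}

```text
time: 4.08
tool_pos: [526.4, -214.3, 31.7]
tcp_rot: [165.9, 89.8, 69.4]
ft_force: [-0.1, 0.9, 0.9]
finger_gap: 85.6
```

>>> {"op": "move_arm", "data": {"deltas": [[[0, 0, 0], 0], [[0, 0, 0], 0], [[0, 0, 0], 0], [[0, 0, 0], 0], [[0, 0, 0], 0], [[0, 0, 0], 0], [[0, 0, 0], 0], [[0, 0, 0], 0]], "jaw": -1, "squeeze": 25}}

```text
time: 5.08
tool_pos: [526.7, -214.4, 32.0]
tcp_rot: [158.1, 89.8, 61.6]
ft_force: [-0.6, 0.6, 5.3]
finger_gap: 39.5
```

>>> {"op": "move_arm", "data": {"deltas": [[[-5, 0, 0], 0], [[-20, 0, 0], 0], [[-45, 0, 0], 0], [[-75, 0, 0], 0], [[-105, 0, 0], 0], [[-125, 0, 0], 0], [[-130, 0, 0], 0], [[-130, 0, 0], 0]]}}

```text
time: 6.08
tool_pos: [526.2, -214.6, 161.6]
tcp_rot: [167.5, 89.8, 70.9]
ft_force: [-0.3, 1.0, -2.7]
finger_gap: 39.2
```

```bash
python3 - <<'E'
from bench import r
from h import *
import pickle
np.set_printoptions(precision=2,suppress=True)
s=r.sense(); a,d=r.snapshot("wrist"); np.savez("w3.npz",a=a,d=d); pickle.dump(s,open("w3.pkl","wb"))
c=r.get_calibration("wrist"); print(s["tool_pos"],s["ft_force"],s["finger_gap"])
M=R.from_euler("xyz",s["tcp_rot"],degrees=True).as_matrix(); print(M)
im=cv2.resize(a[:,:,::-1],(800,600),interpolation=cv2.INTER_CUBIC)
t=np.radians(np.arange(0,360,5))
# top disc expected at tool x=-(75-32)=-43, barrel edge at x=-31
for x,rad,col in ((-43,13,(0,0,255)),(-31,20,(0,255,0))):
    P=s["tool_pos"]+np.c_[0*t+x,rad*np.cos(t),rad*np.sin(t)]@M.T
    for u,v in project(c,P,s): cv2.circle(im,(int((u+.5)*1.5625),int((v+.5)*1.5625)),1,col,-1)
cv2.imwrite("pics/w3.png",im)
E
```

```text
[ 526.22 -214.64  161.55] [-0.32  0.96 -2.73] 39.20269420566364
[[ 0.    0.99 -0.11]
 [ 0.   -0.11 -0.99]
 [-1.    0.   -0.  ]]
```

View pics/w3.png

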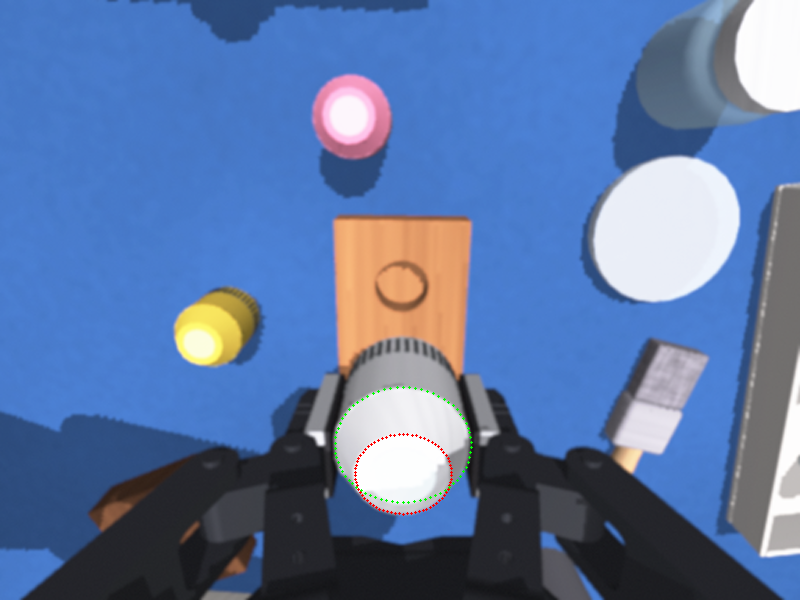

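```bash
python3 - <<'E'
from bench import r
from h import *
import pickle
np.set_printoptions(precision=2,suppress=True)
s=pickle.load(open("w3.pkl","rb")); a=np.load("w3.npz")["a"]; c=r.get_calibration("wrist")
g=cv2.cvtColor(a,cv2.COLOR_RGB2GRAY); M=R.from_euler("xyz",s["tcp_rot"],degrees=True).as_matrix()
m=(g>238).astype(np.uint8); l=cv2.connectedComponents(m)[1]; k=l[297,258]
ct=cv2.findContours((l==k).astype(np.uint8),cv2.RETR_EXTERNAL,cv2.CHAIN_APPROX_NONE)[0][0].reshape(-1,2)
P=onplane(c,ct,s["tool_pos"][2]+43,s); T=(P-s["tool_pos"])@M; print("held disc tool yz",circ(T[:,1:])[0],T[:,1:].min(0),T[:,1:].max(0))
row=g[297]; print(row[205:312].tolist())
print(plan(r.sense(),[474.4,75.6,175],-6.6))
E
```

```text
held disc tool yz [-0.85 -5.92 13.47] [-13.27 -26.  ] [10.87  8.89]
[26, 23, 26, 37, 41, 42, 38, 29, 23, 41, 89, 142, 179, 192, 193, 193, 194, 196, 200, 203, 206, 218, 239, 252, 254, 254, 254, 254, 254, 254, 254, 254, 254, 254, 254, 254, 254, 254, 254, 254, 254, 254, 254, 254, 254, 254, 254, 254, 254, 254, 254, 254, 254, 254, 254, 254, 254, 254, 254, 254, 254, 254, 254, 254, 254, 254, 254, 254, 254, 254, 253, 254, 254, 253, 245, 229, 222, 222, 220, 212, 199, 183, 159, 139, 133, 135, 136, 136, 136, 137, 139, 139, 127, 93, 50, 24, 23, 32, 39, 42, 41, 34, 26, 26, 30, 34, 38]
(array([ -13.1,  -84. , -282.4]), np.float64(0.1), np.float64(-6.5))
```

>>> {"op": "move_arm", "data": {"deltas": [[[-13, -8, -28], 0], [[-13, -22, -75], 0], [[-13, -38, -128], 0], [[-13, -54, -180], 0], [[-13, -68, -228], 0], [[-13, -78, -262], 0], [[-13, -82, -276], 0], [[-13, -84, -282.4], 0], [[-13, -84, -282.4], 0], [[-13, -84, -282.4], 0]]}}

```text
time: 7.38
tool_pos: [474.6, 74.6, 174.8]
tcp_rot: [-170.3, 89.8, 93.1]
ft_force: [-0.5, 0.1, -1.9]
finger_gap: 39.2
```

```bash
python3 - <<'E'
from bench import r
from h import *
np.set_printoptions(precision=2,suppress=True)
s=r.sense(); print(s["tool_pos"],s["ft_force"],s["wrist_torque"],s["joint_pos"],plan(s,[474.4,75.6,133],-6.6))
b,_=r.snapshot("side"); c=r.get_calibration("side")
p=project(c,[474.4,76,120])[0]; print(p); u,v=p.astype(int)
cv2.imwrite("pics/side1.png",cv2.resize(b[v-60:v+60,u-80:u+80,::-1],(800,600),interpolation=cv2.INTER_CUBIC))
E
```

```text
[474.62  74.64 174.76] [-0.55  0.09 -1.91] [ 0.03 -0.01  0.03] [  2.67  -9.46 107.95   0.2   81.51   9.22] (array([41.8, -0.3, -0.8]), np.float64(0.0), np.float64(-6.6))
[253.5 210.3]
```

View pics/side1.png

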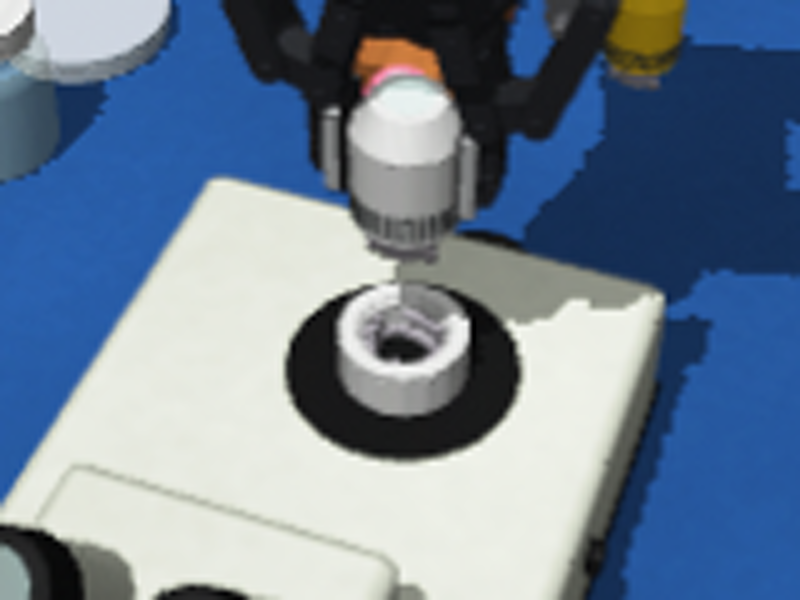

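The objective hangs upright above the collar, both at column about 404, so they are aligned in that view. I descend.

>>> {"op": "move_arm", "data": {"deltas": [[[15, -0.3, -0.8], 0], [[30, -0.3, -0.8], 0], [[38, -0.3, -0.8], 0], [[41.5, -0.3, -0.8], 0], [[42, -0.3, -0.8], 0], [[42, -0.3, -0.8], 0], [[42, -0.3, -0.8], 0]]}}

```text
time: 8.3
tool_pos: [474.8, 75.7, 133.3]
tcp_rot: [173.6, 89.8, 77.0]
ft_force: [0.2, 0.7, -1.5]
finger_gap: 39.2
```

>>> {"op": "move_arm", "data": {"deltas": [[[1, 0, 0], 0], [[2, 0, 0], 0], [[3, 0, 0], 0], [[4, 0, 0], 0], [[4, 0, 0], 0]]}}

```text
time: 8.93
tool_pos: [474.7, 75.7, 129.2]
tcp_rot: [177.5, 89.8, 80.9]
ft_force: [-0.0, -0.3, -2.3]
finger_gap: 39.4
```

>>> {"op": "move_arm", "data": {"deltas": [[[1, 0, 0], 0], [[2, 0, 0], 0], [[2.5, 0, 0], 0], [[3, 0, 0], 0], [[3, 0, 0], 0]]}}

```text
time: 9.55
tool_pos: [474.7, 75.7, 126.1]
tcp_rot: [178.2, 89.8, 81.6]
ft_force: [-0.4, 0.8, -2.5]
finger_gap: 39.3
```

>>> {"op": "move_arm", "data": {"deltas": [[[1, 0, 0], 0], [[1.7, 0, 0], 0], [[2.4, 0, 0], 0], [[2.4, 0, 0], 0], [[2.4, 0, 0], 0]]}}

```text
time: 10.18
tool_pos: [474.7, 75.7, 124.0]
tcp_rot: [176.1, 89.8, 79.5]
ft_force: [-2.5, -0.5, 1.6]
finger_gap: 39.1
```

>>> {"op": "move_arm", "data": {"deltas": [[[0.4, -0.3, 0], 0], [[0.5, -0.3, 0], -5], [[0.5, -0.3, 0], -10], [[0.5, -0.3, 0], -15], [[0.5, -0.3, 0], -20], [[0.5, -0.3, 0], -20]]}}

```text
time: 10.92
tool_pos: [475.0, 75.8, 123.9]
tcp_rot: [137.5, 89.8, 60.9]
ft_force: [0.8, 0.4, 3.5]
finger_gap: 39.1
```

>>> {"op": "move_arm", "data": {"deltas": [[[0.5, 0, 0], -5], [[0.6, 0, 0], -10], [[0.6, 0, 0], -15], [[0.6, 0, 0], -20], [[0.6, 0, 0], -20]]}}

```text
time: 11.55
tool_pos: [474.6, 75.7, 122.7]
tcp_rot: [128.8, 89.8, 72.0]
ft_force: [-0.2, 0.5, -2.4]
finger_gap: 39.1
```

Contact vanished after 40° anticlockwise, so the lugs are over the gap. I lower gently.

>>> {"op": "move_arm", "data": {"deltas": [[[1, 0, 0], 0], [[2, 0, 0], 0], [[3, 0, 0], 0], [[4, 0, 0], 0], [[4, 0, 0], 0]]}}

```text
time: 12.18
tool_pos: [474.5, 75.8, 118.6]
tcp_rot: [132.0, 89.8, 75.2]
ft_force: [-0.4, 0.4, -1.8]
finger_gap: 39.3
```

>>> {"op": "move_arm", "data": {"deltas": [[[0.7, 0, 0], 0], [[1.4, 0, 0], 0], [[2, 0, 0], 0], [[2, 0, 0], 0], [[2, 0, 0], 0]]}}

```text
time: 12.8
tool_pos: [474.7, 75.8, 116.9]
tcp_rot: [127.0, 89.8, 70.2]
ft_force: [-1.4, -1.0, 3.7]
finger_gap: 39.6
```

>>> {"op": "move_arm", "data": {"deltas": [[[0.3, 0, 0], 5], [[0.4, 0, 0], 10], [[0.6, 0, 0], 15], [[0.8, 0, 0], 20], [[0.9, 0, 0], 25], [[0.9, 0, 0], 25]]}}

```text
time: 13.55
tool_pos: [474.9, 75.8, 116.1]
tcp_rot: [145.2, 89.8, 63.5]
ft_force: [-0.7, -0.4, -0.3]
finger_gap: 38.7
```

>>> {"op": "move_arm", "data": {"deltas": [[[0.4, 0, 0], 5], [[0.7, 0, 0], 10], [[0.9, 0, 0], 15], [[1.1, 0, 0], 20], [[1.3, 0, 0], 25], [[1.3, 0, 0], 25]]}}

```text
time: 14.3
tool_pos: [474.6, 75.8, 114.4]
tcp_rot: [178.8, 89.8, 72.2]
ft_force: [-0.5, -0.3, -2.8]
finger_gap: 39.6
```

>>> {"op": "move_arm", "data": {"deltas": [[[0.3, 0, 0], 5], [[0.5, 0, 0], 10], [[0.7, 0, 0], 15], [[0.8, 0, 0], 20], [[0.8, 0, 0], 20]]}}

```text
time: 14.92
tool_pos: [475.1, 75.8, 114.0]
tcp_rot: [-174.8, 89.8, 58.8]
ft_force: [0.1, 0.3, 1.7]
finger_gap: 39.4
```

```bash
python3 - <<'E'
from bench import r
import numpy as np
np.set_printoptions(precision=2,suppress=True)
s=r.sense(); print(s["tool_pos"],s["ft_force"],s["wrist_torque"],s["joint_pos"])
E
```

```text
[475.09  75.83 114.04] [0.13 0.27 1.7 ] [ 0.02 -0.06 -0.  ] [  2.81  -6.2  111.58   0.21  74.48  39.16]
```

>>> {"op": "move_arm", "data": {"deltas": [[[0.3, 0, 0], 5], [[0.4, 0, 0], 10], [[0.4, 0, 0], 15], [[0.4, 0, 0], 20], [[0.4, 0, 0], 20]]}}

```text
time: 15.55
tool_pos: [475.2, 75.9, 114.0]
tcp_rot: [-158.9, 89.7, 54.9]
ft_force: [-0.4, 1.1, 2.6]
finger_gap: 39.4
```

```bash
python3 - <<'E'
from bench import r
import numpy as np
np.set_printoptions(precision=2,suppress=True)
s=r.sense(); print(s["tool_pos"],s["ft_force"],s["wrist_torque"],s["joint_pos"])
E
```

```text
[475.21  75.93 113.96] [-0.36  1.05  2.59] [0.11 0.21 0.43] [  2.82  -6.19 111.59   0.21  74.45  58.93]
```

Height is level at 114.0, the predicted home height, and twist torque has risen to 0.43 N m: the hard stop. I unload slightly, release and look.

>>> {"op": "move_arm", "data": {"deltas": [[[0, 0, 0], -3], [[0, 0, 0], -3]]}}

```text
time: 15.8
tool_pos: [475.2, 76.0, 114.0]
tcp_rot: [-161.1, 89.7, 56.0]
ft_force: [-0.6, -0.2, 2.0]
finger_gap: 39.1
```

>>> {"op": "move_arm", "data": {"deltas": [[[0, 0, 0], 0], [[0, 0, 0], 0], [[0, 0, 0], 0], [[0, 0, 0], 0], [[0, 0, 0], 0], [[0, 0, 0], 0], [[0, 0, 0], 0]], "jaw": 1}}

```text
time: 16.68
tool_pos: [475.2, 76.0, 114.0]
tcp_rot: [-160.5, 89.7, 56.5]
ft_force: [-1.0, 0.7, -0.1]
finger_gap: 85.6
```

>>> {"op": "move_arm", "data": {"deltas": [[[-10, 0, 0], 0], [[-35, 0, 0], 0], [[-65, 0, 0], 0], [[-100, 0, 0], 0], [[-120, 0, 0], 0], [[-130, 0, 0], 0], [[-130, 0, 0], 0], [[-130, 0, 0], 0]]}}

```text
time: 17.68
tool_pos: [474.3, 75.5, 242.9]
tcp_rot: [-139.1, 89.8, 78.0]
ft_force: [0.3, -0.3, -0.9]
finger_gap: 85.2
```

```bash
python3 - <<'E'
from bench import r
from h import *
np.set_printoptions(precision=2,suppress=True)
s=r.sense(); print(s["time"],s["tool_pos"],s["ft_force"],s["finger_gap"])
c=r.get_calibration("side"); b,d=r.snapshot("side"); P=cloud(c,d)
def zt(P,x,y,rad): 
    q=P[(np.hypot(P[...,0]-x,P[...,1]-y)<rad)]; return np.median(q[:,2]),len(q)
print("obj top z (expect 157, side reads ~-1)",zt(P,474.5,76,8)); print("spare top",zt(P,514.5,-293,8))
d0=np.load("s0.npz"); print("spare before",zt(cloud(c,d0["db"]),514.5,-293,8), "obj before (75)",zt(cloud(c,d0["db"]),525,-211,8))
w,dw=r.snapshot("wrist"); cw=r.get_calibration("wrist"); W=cloud(cw,dw,s); print("wrist top",zt(W,474.5,76,8))
print(np.abs(b[120:140,255:275].astype(int)-d0["b"][120:140,255:275]).mean())
p=project(c,[474.4,76,125])[0]; u,v=p.astype(int)
cv2.imwrite("pics/side2.png",cv2.resize(b[v-50:v+40,u-60:u+60,::-1],(800,600),interpolation=cv2.INTER_CUBIC))
E
```

```text
17.675 [474.32  75.48 242.87] [ 0.32 -0.32 -0.86] 85.24837181909507
obj top z (expect 157, side reads ~-1) (np.float64(157.10188302200353), 44)
spare top (np.float64(49.82388736801062), 2)
spare before (np.float64(49.03597418085917), 15) obj before (75) (np.float64(74.91955678396732), 19)
wrist top (np.float64(157.45330283388344), 272)
92.71666666666667
```

View pics/side2.png

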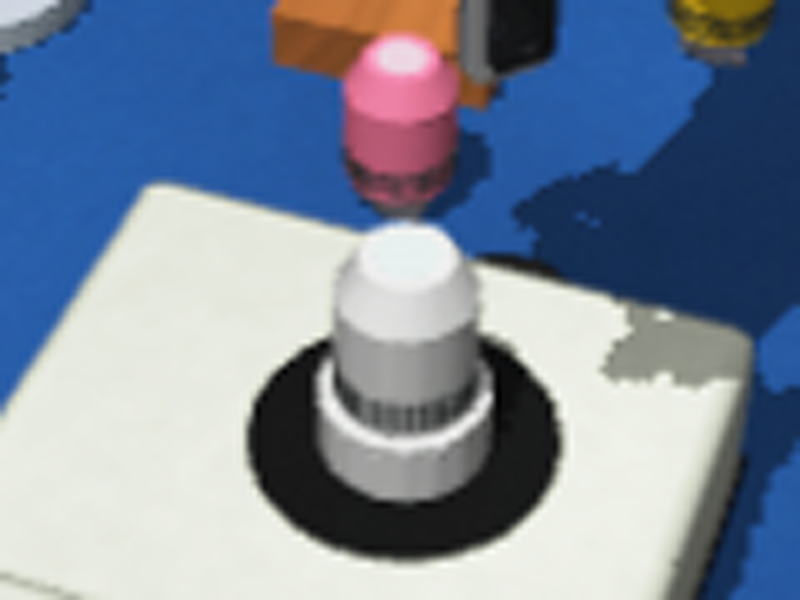

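The shoulder sits flush on the rim, upright and concentric with the collar. The top reads 157.1 and 157.5 mm, where 157 is home. Handing in.

```bash
python3 -c "
from bench import r
print(r.hand_in())"
```

```text
the job is handed in; nothing more can be done
None
```

The taller objective is screwed home in the port and released. I handed the job in at about 18 s of the 72 s allowed; no verdict was reported.

- **Screwing in:** I lifted the objective from the rack with a 25 N grip. The lugs touched the ridge at the predicted height with about 4 N. Backing off about 40° anticlockwise freed it, and I lowered it 7 mm into the gap. About 90° clockwise then drew it in 3 mm, to a hard stop felt as 0.43 N m. Contact forces at the wrist stayed around 6 N or less in the readings I took.
- **Final checks:** The objective's top read 157.1 mm (side camera) and 157.5 mm (wrist camera), where 157 mm is home. The last picture shows the shoulder flush on the rim, upright and centred in the collar. The gripper was open, about 130 mm above the port, and touching nothing.
- **Measurements that disagreed:**
  - The top camera put the port about 2 mm to the −x side of the wrist and side views. I used the wrist value, and it fitted.
  - The rim measured 24.6 mm in radius instead of 24 mm.
  - My first edge fit of the objective's top was off by about 6 mm, and I corrected it before grasping.
- **Weak check:** The gripper nearly hid the spare in the last view. Only 2 depth points (49.8 mm, against 49.0 mm before) say it is still in place. An image-difference check I ran was meaningless for the same reason. The arm was not seen to touch the spare.

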